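Load the setting spacer into the clamp that takes it and hold the plate down

ROBOT

A 6-joint arm with a two-finger parallel gripper is mounted at the origin on the work surface. World frame = base frame: x ahead of the robot, y to its left, z up, the work surface at z = 0. Lengths are in mm, angles in rad, forces in N, time in s.
With the tool pointing down it reaches from about 350 to 775 mm from the base axis. Payload 7.3 kg.
Tool frame: the origin (TCP) lies between the finger pads; the fingertips stand 14 mm ahead of it and the grasp point (between the pads) lies 5 mm behind it; z points along the fingers, y is the line along which they close (so a half turn about z gives the same grasp; the last joint's range is limited). The gripper opens to 92 mm and grips with 3 to 60 N. Pads are 19 mm wide; open, the fingers measure 130 mm over their backs; the gripper's body (75 mm by 190 mm) begins 47 mm behind the grasp point.
Start: joints at [1.16, 0.342, 1.524, -0, 1.275, -0.146], TCP at [137.385, 506.724, 240.741] pointing down, gripper open.
Joint ranges: [-2.53, 2.53], [-0.77, 2.02], [0.04, 2.7], [-1, 4.14], [0.28, 2.66], [-3.11, 3.11]. Speed limits (rad/s): [2.57, 2.57, 3.14, 3.14, 3.14, 3.14].

INTERFACE

Orientations are given as [roll, pitch, yaw] about the fixed x, y, z axes, in that order (R = Rz(yaw) Ry(pitch) Rx(roll)).
In Python, from plant import get_obs, cams, close_job gives the robot as it stands. The module is installed in compiled form; this text tells all that it offers.
- The arm moves only by the shell command python3 -m creep 'ROWS'. ROWS is JSON, a list of rows, each an object of numbers: "hand": the opening, from 0 (shut) to 1 (fully open); "tx", "ty", "tz": the shift along the tool's x, y, z in m; "spin": the turn about the tool's z in degrees. In form: [{"hand": .., "tx": .., "ty": .., "tz": .., "spin": ..}, ...]. A call has 1 to 5 rows; each row shifts and turns the commanded pose from where the row before left it, along the tool's axes as they then stand; what a row does not reach is not made up. A row lasts 1/8 s, in which the tool goes at most 62.5 mm and 10.7 degrees, less where a joint would pass 70% of its speed; a pose out of reach is approached as far as the arm can. A call is refused whole if a number of a shift passes 0.0625 or a number of a turn 10.7, either way. A call with a gripper value outside its range is refused whole. The fingers move at their own pace and stop on an object; the grip force is fixed at half the most. Time passes only in rows, so rows that do not move let the fingers close. It gives the time, the measured TCP pose, the force, the opening and the grip force at its end, in the units of the state.
- get_obs(): the state, without advancing time (a new reading comes with each control period).
- cams.capture(name): name is "scene" or "side" or "wrist"; returns a dict with "color" (384x512x3 uint8, red, green, blue), "K" (3x3 intrinsics, pixels), "R" (3x3) and "t" (3): a world point X has camera coordinates R X + t. Camera axes: x right, y down, z forward; pixel columns grow to the right and rows downward; lengths in mm; the calibration is good to about 2 mm. A picture is of the moment at which its call begins. There is no depth.
- close_job(): hands the job in; it is judged then, once.
The state is a dict: "time": time; "joint_positions": joint angles; "dq": joint speeds; "tau": joint torques, N m; "tool_pos": TCP position; "tcp_rot": TCP orientation; "contact_force": force on the tool from outside, world axes, zero at the start; "moment": the same for the moment, N m; "grip_width": finger opening in mm; "finger_force": force on a finger pad.
Only numpy, scipy, OpenCV 4.12 (cv2) and the standard library are available. Lean on these libraries where they do the work, as an engineer would, in place of code of your own. Each camera call takes 0.05 s, during which the arm holds its last target. There are 200 camera calls.

TASK

Slide the rack's keeper along its track to the red clip so that the blue spacer comes free, then take the spacer by its tab and slide it, bar first, fully home against the back lip under the plate of the one clamp whose gap is tall enough for it; do not force it against the two that are too low. Then firmly press that clamp's sprung plate down flush onto the spacer and finish while still holding it pressed. Leave the keeper at the clip and the other things on the bench where they are.

Things in the scene. Friction and masses are not known exactly. Their poses are not given: they have to be found in the camera images.
- spacer: blue aluminium spacer, about 165 g: flat bar 90 (x) x 30 (y) x 18 mm thick with an upright tab 12 (x) x 30 (y) mm on its -x end, tab top 52 mm above the bar's underside. Origin at the centre of the bar's underside, x points from tab to free tip. Starts in the rack, underside 14 mm above the bench, tab toward the robot, between rails 5 mm high, locked down by the keeper's bar.
- spacer_tab (a point): centre of the spacer's tab, 39 mm from the origin toward -x and 34 mm above the underside: grip it across its 30 mm width (y).
- spacer_tip (a point): middle of the spacer's free end face, 45 mm from the origin along +x, 9 mm above the underside.
- rack: green rack plate 130 mm (x) by 250 mm (y) by 14 mm, fixed to the bench. Origin on the bench under the spacer's place; the plate reaches from y = -210 to +40 mm. The keeper's track, between two low aluminium strips, runs along y at x = +22 mm.
- keeper_grip (a point): top middle of the keeper's upright black grip, 18 x 18 mm, top 84 mm above the bench. From it a bar 12 mm wide, 34 to 40 mm above the bench, reaches 100 mm along the rack's +y over the spacer. The grip slides along the rack's -y, 95 mm in all from y = -80 mm, with 1.5 N of friction, and stays where left. Starts within 12 mm of the +y end.
- mark: small red clip 22 by 4 by 6 mm lying beside the keeper's track on the rack's +x side, at the place where the keeper is to be parked. Origin at the centre of its underside; axes as the rack's. The keeper is parked when its grip has the same y as the clip. The clip does not obstruct anything.
- clamp_a: One of three clamps: fixed green block 100 x 84 x 20 mm; its top is the seat, x -65 to +35 mm (apron before the plate from -65 to -30). Origin on the bench under the plate's centre; x runs into the gap from its mouth on the robot's side. Gap from seat to plate 24 mm. Rails 5 mm high make a channel 38 mm wide, flared at the front; back lip 5 mm high, inner face at x = +25. Guide pins at y +-33.
- plate_a: plate of clamp_a: sprung steel plate 60 (x) x 80 (y) x 8 mm, yellow square at the centre of its top. Origin at the centre of its underside, 44 mm above the bench when free. Moves only straight down, at most 10 mm; spring 1.5 N at first plus 0.6 N per mm; springs up when let go. Two pin ends stand 2 mm above it at y +-33 mm.
- clamp_b: One of three clamps: fixed green block 100 x 84 x 20 mm; its top is the seat, x -65 to +35 mm (apron before the plate from -65 to -30). Origin on the bench under the plate's centre; x runs into the gap from its mouth on the robot's side. Gap from seat to plate 14 mm. Rails 5 mm high make a channel 38 mm wide, flared at the front; back lip 5 mm high, inner face at x = +25. Guide pins at y +-33.
- plate_b: plate of clamp_b: sprung steel plate 60 (x) x 80 (y) x 8 mm, yellow square at the centre of its top. Origin at the centre of its underside, 34 mm above the bench when free. Moves only straight down, at most 5 mm; spring 1.5 N at first plus 0.6 N per mm; springs up when let go. Two pin ends stand 2 mm above it at y +-33 mm.
- clamp_c: One of three clamps: fixed green block 100 x 84 x 20 mm; its top is the seat, x -65 to +35 mm (apron before the plate from -65 to -30). Origin on the bench under the plate's centre; x runs into the gap from its mouth on the robot's side. Gap from seat to plate 10 mm. Rails 5 mm high make a channel 38 mm wide, flared at the front; back lip 5 mm high, inner face at x = +25. Guide pins at y +-33.
- plate_c: plate of clamp_c: sprung steel plate 60 (x) x 80 (y) x 8 mm, yellow square at the centre of its top. Origin at the centre of its underside, 30 mm above the bench when free. Moves only straight down, at most 4 mm; spring 1.5 N at first plus 0.6 N per mm; springs up when let go. Two pin ends stand 2 mm above it at y +-33 mm.
- injector: bystander: steel fuel injector lying down, 150 mm long, 26 mm thick; origin at its underside's centre. Leave it where it is.
- bolt_tray: bystander: blue tray with bolts, 130 x 170 x 35 mm; origin at its underside's centre. Leave it where it is.
- oil_can: bystander: red can, 60 mm across, 140 mm high; origin at its underside's centre. Leave it where it is.
- screwdriver: bystander: screwdriver with red handle lying down; origin at its underside's centre. Leave it where it is.
- flange: bystander: steel flange, 72 mm across, 35 mm high; origin at its underside's centre. Leave it where it is.
- bearing: bystander: dark steel bearing ring, 52 mm across, 16 mm high; origin at its underside's centre. Leave it where it is.
- nozzle_cup: bystander: aluminium cup, 70 mm across, 60 mm high; origin at its underside's centre. Leave it where it is.
Mind the look-alikes: they are no part of the job. Leave any turquoise look-alike of the spacer alone. What is shaped like the clamp_a but purple is not meant.

How it is judged (in metres and radians):
On the way, in this order (a step that is already met when the one before it is completed fails the run):
1. the keeper's grip is level with the red clip, within 6 mm, with the spacer still lying in the rack (y of keeper_grip in the frame of mark between -0.006 and 0.006 m and distance of spacer from where it was at the start of the episode below 0.03 m), for 0.2 s.
2. the spacer lies fully home on the seat under the plate of the clamp with the 24 mm gap (x of spacer_tip in the frame of clamp_a between 0.018 and 0.03 m and y of spacer_tip in the frame of clamp_a between -0.008 and 0.008 m and z of spacer_tip in the frame of clamp_a between 0.026 and 0.0325 m and angle between the x axis of spacer and the x axis of clamp_a, either way round below 0.17 rad), for 0.2 s.
At the end, for the whole second after the job is handed in: Keeper grip level with the clip within 6 mm; spacer flat on clamp_a's seat, tip within 7 mm of the back lip, within 8 mm of mid-channel and 0.17 rad of its direction; fingers still press plate_a with over 5 N, and it bears on the spacer with over 3 N, 4.5 to 8.5 mm down (all of step 2 and y of keeper_grip in the frame of mark between -0.006 and 0.006 m and z of plate_a in the frame of clamp_a between 0.0355 and 0.0395 m and contact force between plate_a and spacer above 3 N and contact force between the fingers and plate_a above 5 N); the arm keeps its last pose, push and grip.
It fails at once if the spacer is forced against a clamp plate whose gap is too low (more than 8 N) (contact force between spacer and plate_b above 8 N or contact force between spacer and plate_c above 8 N).
It fails at once if a bystander is moved by more than 30 mm (distance of any of injector, bolt_tray, oil_can, screwdriver, flange, bearing, nozzle_cup from where it was at the start of the episode above 0.03 m).
It also fails if it takes over 58 s, if anything falls off the work surface, if the arm or the gripper's body presses on something with over 40 N, if the wrist force passes 120 N, or if a joint passes its speed limit or range.

## Working session

There is one attempt and no reset: what is moved stays moved. The work goes in short steps, Python scripts to look and compute and a shell command to move; the robot and the scene stay as the last step left them, time stands still between calls to the robot, and variables do not carry over. Pictures are saved under pics/ and viewed, at most 10 in all, crops included, and the job is handed in when it is done.

```bash
mkdir -p pics
cat > h.py <<'E'
import numpy as np, cv2, pickle
from plant import get_obs, cams
def cap(n,f=None):
    c=cams.capture(n)
    if f:
        cv2.imwrite(f'pics/{f}.png',c['color'][:,:,::-1]); pickle.dump(c,open(f'pics/{f}.pkl','wb'))
    return c
def load(f): return pickle.load(open(f'pics/{f}.pkl','rb'))
def ray(c,p):
    K,R,t=[np.array(c[k],float) for k in 'KRt']; t=t.reshape(3)
    d=R.T@np.linalg.solve(K,[p[0],p[1],1.]); return -R.T@t,d
def onz(c,p,z):
    o,d=ray(c,p); return o+d*(z-o[2])/d[2]
def two(c1,p1,c2,p2):
    A=[];b=[]
    for c,p in((c1,p1),(c2,p2)):
        o,d=ray(c,p); d=d/np.linalg.norm(d); P=np.eye(3)-np.outer(d,d); A.append(P); b.append(P@o)
    A=np.vstack(A); b=np.hstack(b); x=np.linalg.lstsq(A,b,rcond=None)[0]
    return x, np.linalg.norm(A@x-b)
def proj(c,X):
    q=c['K']@(c['R']@np.array(X,float)+np.array(c['t']).reshape(3)); return q[:2]/q[2]
E
python3 - <<'E'
from h import *
a=cap('scene','s0'); b=cap('side','d0'); w=cap('wrist','w0')
print(get_obs())
for c in(a,b,w): o,d=ray(c,(256,192)); print(o,d)
cv2.imwrite('pics/two.png',cv2.resize(np.vstack([a['color'],b['color']])[:,:,::-1],None,fx=.78,fy=.78))
E
```

```text
{'time': 0.15, 'joint_positions': array([ 1.16002286e+00,  3.42576652e-01,  1.52478479e+00, -1.21993455e-05,
        1.27542148e+00, -1.46027203e-01]), 'dq': array([-0.00104914, -0.00192811, -0.00381025,  0.00128214,  0.00015255,
        0.00010937]), 'tau': array([ 1.22277856e-03, -4.31474483e+01, -2.44352889e+01,  7.18961796e-02,
        5.36934589e-02, -9.85023689e-05]), 'tool_pos': array([137.25233356, 506.44043633, 240.2018253 ]), 'tcp_rot': array([-3.14041335e+00, -1.61652365e-04,  2.87684985e+00]), 'contact_force': array([-0.11757246,  0.16317737,  0.01639337]), 'moment': array([-0.04019195, -0.01441807, -0.01657146]), 'finger_force': 0.0, 'grip_width': 91.89293425969852}
[ 965.32861604 -673.71983063  684.65693065] [-0.41260447  0.69973494 -0.58323075]
[ -71.5512949  -791.95320947 1008.25747248] [ 0.46790761  0.56907029 -0.67627273]
[ 69.01454195 525.24525114 384.68135447] [ 0.24907914 -0.07444332 -0.96564332]
```

View pics/s0.png

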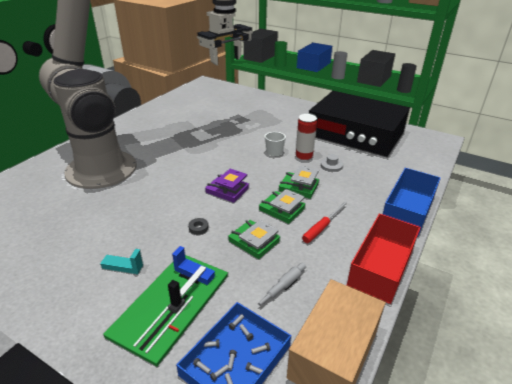

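View pics/d0.png

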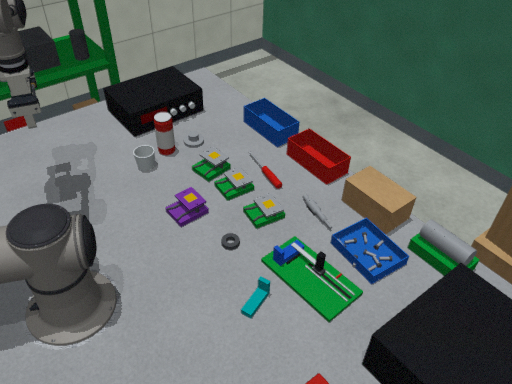

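Scene: the rack is at (170,305), with keeper grip (175,293), the blue spacer's tab (179,257) and the red clip (174,328). The green clamps are at (254,236), (282,204) and (300,181). The purple clamp at (228,184) and the turquoise spacer at (122,263) are decoys. The side view shows the same things, with clamps at (264,210), (234,183) and (210,163) and the rack at (312,275). I'll triangulate next.

```bash
cat >> h.py <<'E'
def blobs(img,lo,hi,amin=6):
    m=cv2.inRange(cv2.cvtColor(img,cv2.COLOR_RGB2HSV),lo,hi)
    n,l,s,c=cv2.connectedComponentsWithStats(m)
    return [(c[i].round(1),s[i].tolist()) for i in range(1,n) if s[i][4]>=amin],l
E
python3 - <<'E'
from h import *
a=load('s0');b=load('d0')
for nm,lo,hi in(('yel',(15,120,120),(32,255,255)),('red',(0,150,90),(6,255,255)),('blue',(108,150,60),(125,255,255)),('grn',(50,150,60),(75,255,255))):
  for k,c in(('s',a),('d',b)):
    for q in blobs(c['color'],lo,hi,8)[0]:
      if q[0][1]>130: print(nm,k,q)
E
```

```text
yel s (array([304.5, 173.7]), [299, 171, 12, 7, 53])
yel s (array([230.8, 177. ]), [225, 174, 13, 7, 55])
yel s (array([286.9, 199.1]), [281, 195, 13, 9, 69])
yel s (array([258.5, 232.3]), [251, 227, 16, 11, 96])
yel d (array([213.8, 154.9]), [209, 152, 11, 7, 46])
yel d (array([237.9, 175.9]), [232, 173, 12, 7, 53])
yel d (array([190.1, 197.2]), [184, 193, 13, 9, 68])
yel d (array([268.4, 203.6]), [263, 200, 12, 8, 66])
red s (array([303.8, 155.3]), [297, 152, 15, 7, 76])
red s (array([382.5, 257.9]), [347, 214, 72, 89, 3808])
red s (array([315.5, 229.6]), [303, 217, 27, 26, 278])
red s (array([173. , 327.6]), [169, 325, 9, 6, 22])
red d (array([318.4, 156. ]), [287, 129, 64, 55, 1674])
red d (array([164.6, 151.5]), [160, 149, 11, 6, 36])
red d (array([271.4, 176.7]), [262, 166, 20, 22, 168])
red d (array([338.5, 275.5]), [336, 274, 6, 4, 10])
red d (array([317.4, 379.9]), [306, 374, 23, 10, 129])
blue s (array([411.6, 196.5]), [384, 168, 56, 59, 1999])
blue s (array([183.7, 263. ]), [173, 247, 27, 30, 421])
blue s (array([206.4, 275.8]), [197, 268, 17, 16, 157])
blue s (array([236.
[... 743 characters left out ...]
y([279.8, 212. ]), [260, 203, 44, 20, 315])
grn s (array([251.2, 222. ]), [249, 221, 5, 3, 10])
grn s (array([242.8, 227.6]), [236, 223, 13, 9, 55])
grn s (array([252. , 245.4]), [229, 234, 50, 24, 352])
grn s (array([160.4, 313.5]), [104, 256, 123, 110, 4248])
grn d (array([209.8, 169.6]), [192, 159, 38, 22, 366])
grn d (array([232.1, 188.7]), [215, 177, 39, 23, 359])
grn d (array([261., 216.]), [244, 203, 41, 25, 386])
grn d (array([431.8, 254.4]), [408, 234, 50, 41, 853])
grn d (array([300.4, 247. ]), [280, 237, 37, 23, 144])
grn d (array([313.6, 285.8]), [262, 251, 101, 71, 2518])
grn d (array([472.8, 263.1]), [467, 257, 12, 13, 84])
grn d (array([330.6, 268.9]), [323, 261, 17, 16, 114])
```

Run:
```python
from h import *
a=load('s0');b=load('d0')
A=a['color'][165:255,200:325,::-1]; B=a['color'][240:355,100:235,::-1]; C=b['color'][140:230,160:290,::-1]; D=b['color'][235:320,255:365,::-1]
f=lambda i:cv2.resize(i,(400,290),interpolation=cv2.INTER_CUBIC)
cv2.imwrite('pics/crop1.png',np.vstack([np.hstack([f(A),f(B)]),np.hstack([f(C),f(D)])]))
```

```text
(no output)
```

View pics/crop1.png

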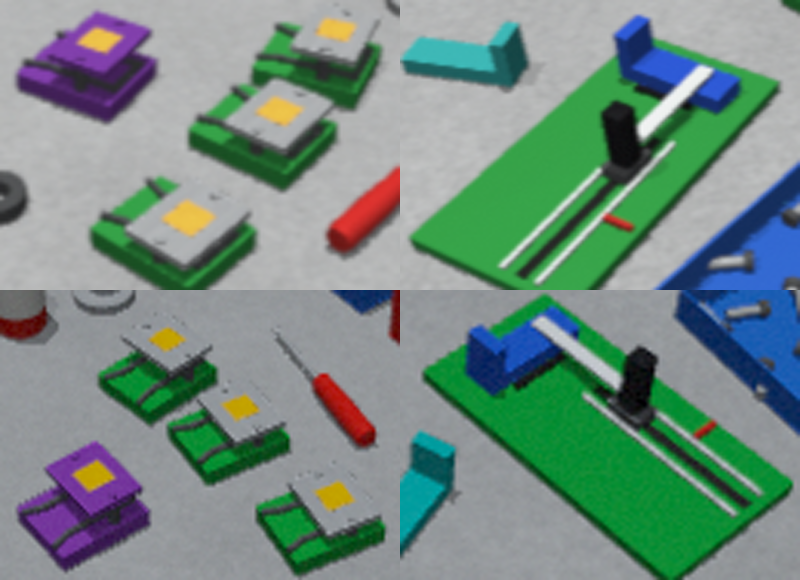

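The crop shows three grey-plated green clamps and the purple decoy; the back one at scene (304,174) / side (214,155) looks tallest. The blue spacer sits under the white keeper bar and the black grip. The red clip is at scene (173,328) / side (338,275). I'll confirm heights by triangulation.

Run:
```python
from h import *
np.set_printoptions(precision=1,suppress=True)
a=load('s0');b=load('d0')
for n,p,q in(('far',(304.5,173.7),(213.8,154.9)),('mid',(286.9,199.1),(237.9,175.9)),('near',(258.5,232.3),(268.4,203.6)),('purple',(230.8,177),(190.1,197.2)),('clip',(173,327.6),(338.5,275.5))):
    x,e=two(a,p,b,q); print(n,x,e)
# rack outline
for c in(a,b):
    im=c['color']; m=cv2.inRange(cv2.cvtColor(im,cv2.COLOR_RGB2HSV),(45,110,50),(80,255,255))
    m[:236]=0; m[:,370:]=0
    if c is a: m[:,232:]=0
    k=cv2.findContours(m,cv2.RETR_EXTERNAL,cv2.CHAIN_APPROX_NONE)[0]
    k=max(k,key=cv2.contourArea); h=cv2.convexHull(k)
    ap=cv2.approxPolyDP(h,4,True)[:,0]
    print(ap.tolist(),[onz(c,p,14)[:2] for p in ap])
# black grip
for c,(x0,x1,y0,y1) in((a,(160,190,275,320)),(b,(305,335,245,285))):
    im=c['color'][y0:y1,x0:x1].max(axis=2)<50
    ys,xs=np.nonzero(im); 
    for y in range(ys.min(),ys.max()+1): print(y+y0,xs[ys==y].min()+x0 if (ys==y).any() else '',xs[ys==y].max()+x0 if (ys==y).any() else '',end='; ')
    print()
```

```text
far [589.9 237.3  51.6] 0.1393649673257884
mid [597.4 114.   41.6] 0.6032796635173548
near [598.4 -37.1  37.3] 0.07793254658832989
purple [419.2 110.9  51.8] 0.28978851683307155
clip [ 587.9 -341.9   18. ] 0.059761719818125794
[[226, 272], [157, 365], [105, 337], [149, 286], [185, 255]] [array([ 591.4, -167.1]), array([ 612.5, -414.5]), array([ 489.8, -422.4]), array([ 473.4, -286.3]), array([ 479.6, -172.9])]
[[262, 258], [272, 251], [300, 253], [343, 275], [362, 292], [328, 321]] [array([ 466.2, -173.2]), array([ 503.7, -170.4]), array([ 560.8, -222.1]), array([ 601.3, -346. ]), array([ 601.2, -413.1]), array([ 472.2, -420.9])]
275 180 184; 276 181 186; 277 185 188; 278 187 187; 279  ; 280  ; 281 172 174; 282 171 176; 283 170 177; 284 169 178; 285 169 178; 286 169 178; 287 169 178; 288 169 178; 289 169 178; 290 169 178; 291 169 178; 292 170 178; 293 170 179; 294 170 179; 295 170 186; 296 170 186; 297 170 186; 298 170 185; 299 171 181; 300 171 181; 301 171 181; 302 171 183; 303 171 183; 304 171 182; 305 172 181; 306 174 180; 307 176 179; 308 169 179; 309 170 178; 310 171 177; 311 171 176; 312 171 173; 313 170 171; 314 169 170; 315 168 169; 316 168 168; 317 167 168; 318 166 167; 319 165 166; 
252 320 321; 253 319 323; 254 318 324; 255 317 324; 256 317 324; 257 317 324; 258 317 324; 259 317 324; 260 317 324; 261 317 323; 262 316 323; 263 309 323; 264 309 323; 265 310 323; 266 311 322; 267 315 322; 268 315 322; 269 313 323; 270 314 321; 271 315 324; 272 316 324; 273 317 323; 274 319 323; 275 320 324; 276 324 325; 277 325 326; 278 326 327; 279 327 329; 280 328 330; 281 329 331; 282 331 332; 283 332 333; 284 333 334;
```

clamp_a is the far clamp: plate top at z 51.6, against 41.6 (b) and 37.3 (c). The purple clamp is excluded by colour. I'll move over the rack with the tool's y along world y.

```bash
python3 -m creep '[{"hand":1,"tx":-0.03,"ty":0,"tz":-0.03,"spin":-7.6},{"hand":1,"tx":-0.03,"ty":0,"tz":-0.03,"spin":-7.6},{"hand":1,"tx":-0.045,"ty":-0.04,"tz":0,"spin":0},{"hand":1,"tx":-0.045,"ty":-0.04,"tz":0,"spin":0},{"hand":1,"tx":-0.045,"ty":-0.04,"tz":0,"spin":0}]'
python3 -m creep '[{"hand":1,"tx":-0.025,"ty":-0.055,"tz":0,"spin":0},{"hand":1,"tx":-0.025,"ty":-0.055,"tz":0,"spin":0},{"hand":1,"tx":-0.025,"ty":-0.055,"tz":0,"spin":0},{"hand":1,"tx":-0.025,"ty":-0.055,"tz":0,"spin":0},{"hand":1,"tx":-0.025,"ty":-0.055,"tz":0,"spin":0}]'
```

```text
time: 0.78
tool_pos: [332.2, 373.6, 300.6]
tcp_rot: [3.142, -0.0, -3.141]
contact_force: [1.1, 0.9, 0.1]
grip_width: 91.6
finger_force: 0.0
time: 1.4
tool_pos: [456.7, 98.2, 300.7]
tcp_rot: [3.141, 0.0, -3.141]
contact_force: [0.7, 0.3, 1.3]
grip_width: 92.1
finger_force: 0.0
```

```bash
python3 -m creep '[{"hand":1,"tx":0,"ty":-0.062,"tz":0,"spin":0},{"hand":1,"tx":0,"ty":-0.062,"tz":0,"spin":0},{"hand":1,"tx":0,"ty":-0.062,"tz":0,"spin":0},{"hand":1,"tx":0,"ty":-0.062,"tz":0,"spin":0},{"hand":1,"tx":0,"ty":-0.062,"tz":0,"spin":0}]'
python3 -m creep '[{"hand":1,"tx":-0.015,"ty":-0.05,"tz":0,"spin":0},{"hand":1,"tx":-0.015,"ty":-0.02,"tz":0,"spin":0},{"hand":1,"tx":0,"ty":0,"tz":0,"spin":0}]'
python3 - <<'E'
from h import *
w=cap('wrist','w1'); o=get_obs(); print(o['tool_pos'],w['K'],ray(w,(256,192))[0])
E
```

```text
time: 2.02
tool_pos: [456.0, -211.9, 300.6]
tcp_rot: [3.141, 0.0, -3.141]
contact_force: [0.1, 0.7, 0.1]
grip_width: 91.8
finger_force: 0.0
time: 2.4
tool_pos: [486.5, -281.2, 299.5]
tcp_rot: [3.141, -0.001, 3.14]
contact_force: [-0.0, 0.3, -0.2]
grip_width: 91.7
finger_force: 0.0
[ 486.19621799 -279.95120159  299.80987958] [[267.4700266    0.         257.74936686]
 [  0.         267.4700266  192.67998755]
 [  0.           0.           1.        ]] [ 415.92566264 -281.10100711  444.14051572]
```

View pics/w1.png

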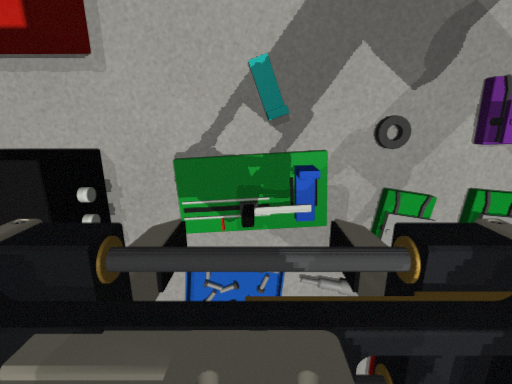

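Wrist view: rack at (250,190), keeper grip (248,214), red clip (223,224), spacer's tab (307,172) and bar (306,205). The clamps are at the right edge. Now I'll measure them.

Run:
```python
from h import *
np.set_printoptions(precision=1,suppress=True)
w=load('w1'); im=w['color'].copy(); im[245:]=0
a=load('s0');b=load('d0')
hsv=cv2.cvtColor(im,cv2.COLOR_RGB2HSV)
def big(m):
    k=max(cv2.findContours(m,cv2.RETR_EXTERNAL,cv2.CHAIN_APPROX_NONE)[0],key=cv2.contourArea); return k
m=cv2.inRange(hsv,(45,110,50),(80,255,255)); m[:,:165]=0; m[:,345:]=0
h=cv2.convexHull(big(m)); r=cv2.minAreaRect(h); print('rack',r,[onz(w,p,14)[:2] for p in cv2.boxPoints(r)])
ap=cv2.approxPolyDP(h,3,True)[:,0]; print(ap.tolist(),[onz(w,p,14)[:2] for p in ap])
m=cv2.inRange(hsv,(0,150,90),(8,255,255)); m[:,:190]=0;m[:,260:]=0;m[:210]=0
ys,xs=np.nonzero(m); print('clip',len(xs),xs.mean(),ys.mean(),xs.min(),xs.max(),ys.min(),ys.max(),onz(w,(xs.mean(),ys.mean()),20))
print('clip scene/side z18',onz(a,(173,327.6),18),onz(b,(338.5,275.5),18))
m=cv2.inRange(hsv,(108,150,50),(125,255,255)); m[:,:285]=0;m[:,330:]=0; m[:150]=0
k=big(m); ys,xs=np.nonzero(m)
for y in range(ys.min(),ys.max()+1,3): print(y,xs[ys==y].min(),xs[ys==y].max(),end='; ')
print()
g=(im.max(axis=2)<45); g[:195]=0; g[:,:236]=0; g[:,262:]=0
ys,xs=np.nonzero(g)
for y in range(ys.min(),min(ys.max(),232)+1): 
    s=xs[ys==y]
    if len(s): print(y,s.min(),s.max(),end='; ')
```

```text
rack ((251.48922729492188, 191.80615234375), (75.21734619140625, 153.3191375732422), 86.8201675415039) [array([ 475.4, -416.7]), array([ 462. , -171.1]), array([ 590.6, -155.4]), array([ 606. , -420.4])]
[[326, 151], [325, 225], [186, 232], [181, 219], [175, 159]] [array([ 463.6, -170.9]), array([ 590.4, -164.3]), array([ 603. , -404.6]), array([ 579. , -411.5]), array([ 476.2, -413.3])]
clip 25 222.76 224.36 222 224 219 229 [ 586.5 -339.6   20. ]
clip scene/side z18 [ 588.  -341.9   18. ] [ 588.  -341.8   18. ]
166 299 312; 169 296 316; 172 296 319; 175 296 319; 178 296 316; 181 296 315; 184 296 315; 187 296 315; 190 296 315; 193 296 315; 196 296 315; 199 296 315; 202 296 314; 205 312 314; 208 312 313; 211 312 313; 214 296 313; 217 296 313; 220 297 306; 
201 247 256; 202 240 256; 203 240 255; 204 240 261; 205 237 261; 206 236 261; 207 236 253; 208 236 253; 209 236 253; 210 241 253; 211 241 253; 212 241 253; 213 241 253; 214 241 253; 215 241 253; 216 242 253; 217 242 253; 218 242 253; 219 242 253; 220 242 253; 221 242 253; 222 242 253; 223 242 253; 224 242 253; 225 243 253; 226 243 251;
```

Run:
```python
from h import *
w=load('w1'); cv2.imwrite('pics/crop2.png',cv2.resize(w['color'][145:245,170:335,::-1],None,fx=4.8,fy=4.8,interpolation=cv2.INTER_CUBIC))
```

```text
(no output)
```

View pics/crop2.png

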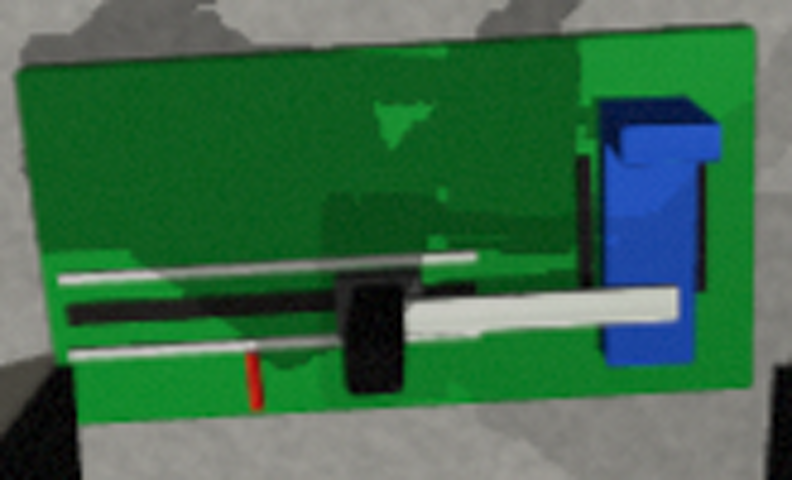

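The crop shows the keeper grip's top centre at wrist px ≈ (247.8,222), and the clip at (222.8,224) about 25 px to the left. The bar lies across the spacer, and the rack is turned about 3°.

Run:
```python
from h import *
np.set_printoptions(precision=1,suppress=True)
w=load('w1');a=load('s0');b=load('d0')
print('grip',onz(w,(247.8,221.5),84),two(a,(173.7,284),b,(320.8,254.7)),two(w,(247.8,221.5),b,(320.8,254.7)))
# tab top face in the crop: x 620-718, y 124-160
P=[(170+620/4.8,145+124/4.8),(170+718/4.8,145+124/4.8),(170+720/4.8,145+160/4.8),(170+624/4.8,145+162/4.8)]
print('tabtop',[onz(w,p,66)[:2] for p in P],onz(w,np.mean(P,0),66))
print('tip top',[onz(w,p,32)[:2] for p in ((170+610/4.8,145+362/4.8),(170+692/4.8,145+362/4.8))])
yaw=.052; X=np.array([np.cos(yaw),np.sin(yaw)]);Y=np.array([-X[1],X[0]])
org=onz(w,(326,151),14)[:2]+65*X-40*Y; print('rack origin',org,'tab',org-39*X,'grip y=-80:',org+22*X-80*Y)
c=np.array([587.3,-340.7]); print('clip in rack',(c-org)@X,(c-org)@Y)
g=org+22*X+((c-org)@Y)*Y; print('park at',g)
for n,p in(('a',(304.5,173.7)),): print(proj(w,(590,237,52)))
```

```text
grip [ 556.4 -294.6   84. ] (array([ 558.5, -295.3,   79. ]), np.float64(0.24786261121494682)) (array([ 559. , -294.9,   77.9]), np.float64(0.2666968560835555))
tabtop [array([ 486. , -220.9]), array([ 486.1, -191.6]), array([ 497. , -190.3]), array([ 497.6, -219.2])] [ 491.7 -205.5   66. ]
tip top [array([ 574.9, -215.6]), array([ 575. , -187.5])]
rack origin [ 530.5 -207.5] tab [ 491.6 -209.5] grip y=-80: [ 556.7 -286.3]
clip in rack 49.751433840001596 -135.96660085060824
park at [ 559.6 -342.1]
[583.2 233.5]
```

```bash
python3 -m creep '[{"hand":1,"tx":0,"ty":0,"tz":0.06,"spin":-3},{"hand":1,"tx":-0.035,"ty":-0.0095,"tz":0.045,"spin":0},{"hand":1,"tx":-0.035,"ty":-0.0095,"tz":0.045,"spin":0},{"hand":1,"tx":0,"ty":0,"tz":0.04,"spin":0},{"hand":1,"tx":0,"ty":0,"tz":0,"spin":0}]'
```

```text
time: 3.08
tool_pos: [555.5, -292.6, 107.7]
tcp_rot: [3.137, -0.006, -3.087]
contact_force: [-0.4, -0.4, -0.3]
grip_width: 92.3
finger_force: 0.0
```

```bash
python3 -m creep '[{"hand":1,"tx":-0.001,"ty":-0.002,"tz":0.022,"spin":0},{"hand":1,"tx":0,"ty":0,"tz":0.022,"spin":0},{"hand":0.1,"tx":0,"ty":0,"tz":0,"spin":0},{"hand":0,"tx":0,"ty":0,"tz":0,"spin":0},{"hand":0,"tx":0,"ty":0,"tz":0,"spin":0}]'
python3 -m creep '[{"hand":0,"tx":0,"ty":0,"tz":0,"spin":0},{"hand":0,"tx":0,"ty":0,"tz":0,"spin":0}]'
```

```text
time: 3.7
tool_pos: [559.2, -297.5, 68.6]
tcp_rot: [-3.14, 0.002, -3.089]
contact_force: [0.4, -0.4, -0.1]
grip_width: 66.4
finger_force: 0.0
time: 3.95
tool_pos: [558.6, -297.2, 67.0]
tcp_rot: [-3.141, 0.0, -3.089]
contact_force: [-0.1, -0.4, 0.4]
grip_width: 46.5
finger_force: 0.0
```

```bash
python3 -m creep '[{"hand":0,"tx":0,"ty":0,"tz":0,"spin":0},{"hand":0,"tx":0,"ty":0,"tz":0,"spin":0},{"hand":0,"tx":0,"ty":0,"tz":0,"spin":0},{"hand":0,"tx":0,"ty":0,"tz":0,"spin":0},{"hand":0,"tx":0,"ty":0,"tz":0,"spin":0}]'
```

```text
time: 4.58
tool_pos: [558.4, -297.1, 66.6]
tcp_rot: [3.141, -0.0, -3.089]
contact_force: [-0.2, -0.6, 0.9]
grip_width: 17.9
finger_force: 30.0
```

```bash
python3 -m creep '[{"hand":0,"tx":0,"ty":-0.015,"tz":0,"spin":0},{"hand":0,"tx":0,"ty":-0.015,"tz":0,"spin":0},{"hand":0,"tx":0,"ty":-0.015,"tz":0,"spin":0},{"hand":0,"tx":0,"ty":0,"tz":0,"spin":0},{"hand":0,"tx":0,"ty":0,"tz":0,"spin":0}]'
python3 - <<'E'
from h import *
np.set_printoptions(precision=1,suppress=True)
w=cap('wrist','w2');a=cap('scene','s2');b=cap('side','d2')
for c in(w,a,b):
  for q in blobs(c['color'],(0,150,80),(8,255,255),8)[0]:
    p=onz(c,q[0],19)
    if abs(p[0]-587)<40 and abs(p[1]+340)<50: print(q,p)
I=[c['color'][y0:y1,x0:x1,::-1] for c,(x0,x1,y0,y1) in((w,(0,512,0,384)),(a,(120,220,260,360)),(b,(290,370,240,320)))]
cv2.imwrite('pics/crop3.png',np.hstack([cv2.resize(I[0],(340,255)),cv2.resize(I[1],(230,255)),cv2.resize(I[2],(230,255))]))
E
```

```text
time: 5.2
tool_pos: [561.0, -342.7, 66.6]
tcp_rot: [-3.141, 0.001, -3.089]
contact_force: [1.6, -1.1, -2.5]
grip_width: 18.0
finger_force: 30.0
(array([173.2, 327.9]), [169, 325, 9, 7, 26]) [ 589.3 -342.8   19. ]
```

View pics/crop3.png

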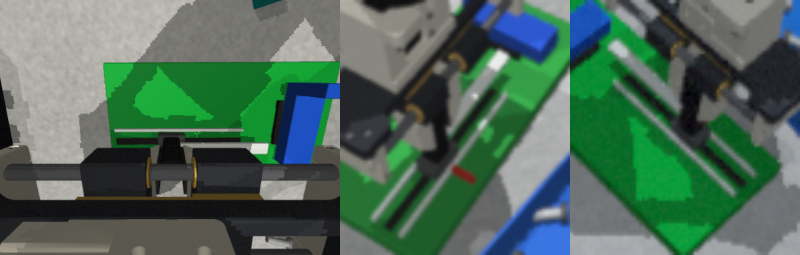

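The keeper grip sits level with the clip in the scene and side crops. TCP in rack y is within about 1 mm of the clip. I'll release, rise and go over the spacer's tab.

```bash
python3 -m creep '[{"hand":0.5,"tx":0,"ty":0,"tz":0,"spin":0},{"hand":0.5,"tx":0,"ty":0,"tz":0,"spin":0},{"hand":0.5,"tx":0,"ty":0,"tz":0,"spin":0},{"hand":0.5,"tx":0,"ty":0,"tz":-0.04,"spin":0},{"hand":0.6,"tx":0,"ty":0,"tz":-0.055,"spin":0}]'
python3 -m creep '[{"hand":0.6,"tx":0.02,"ty":0.045,"tz":0,"spin":0},{"hand":0.6,"tx":0.02,"ty":0.045,"tz":0,"spin":0},{"hand":0.6,"tx":0.022,"ty":0.049,"tz":0,"spin":0},{"hand":0.6,"tx":0,"ty":0,"tz":0,"spin":0},{"hand":0.6,"tx":0,"ty":0,"tz":0,"spin":0}]'
python3 - <<'E'
from h import *
w=cap('wrist','w3');a=cap('scene','s3');b=cap('side','d3')
cv2.imwrite('pics/crop4.png',np.hstack([cv2.resize(w['color'][:,:,::-1],(480,360)),cv2.resize(a['color'][240:360,100:230,::-1],(320,360))]))
E
```

```text
time: 5.98
tool_pos: [559.9, -341.5, 161.1]
tcp_rot: [3.139, -0.003, -3.089]
contact_force: [-0.1, -1.1, -0.5]
grip_width: 51.9
finger_force: 0.0
time: 6.6
tool_pos: [492.2, -207.0, 162.3]
tcp_rot: [-3.141, 0.001, -3.088]
contact_force: [-0.2, -0.2, -0.2]
grip_width: 55.1
finger_force: 0.0
```

View pics/crop4.png

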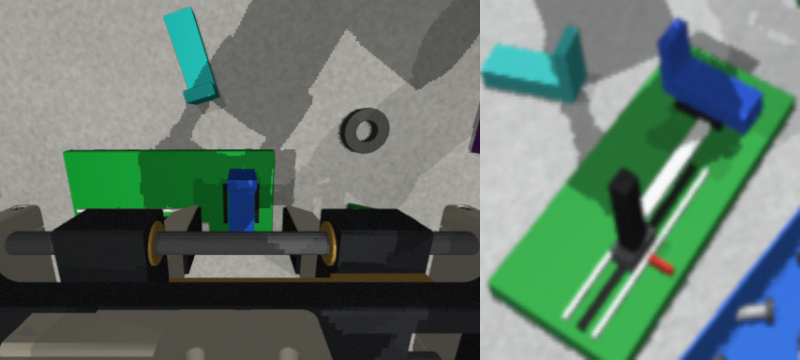

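The keeper stands parked level with the clip, the bar is clear of the spacer, and the tab is between the fingers at wrist px ≈ (258,185). Next I'll measure the tab's centre and the clamp pose.

Run:
```python
from h import *
np.set_printoptions(precision=1,suppress=True)
w=load('w3'); h=cv2.cvtColor(w['color'],cv2.COLOR_RGB2HSV)
m=cv2.inRange(h,(108,140,40),(125,255,255)); m[:,:220]=0; m[:,300:]=0; m[:170]=0;m[250:]=0
ys,xs=np.nonzero(m)
for y in range(ys.min(),ys.max()+1,2): s=xs[ys==y]; print(y,s.min(),s.max(),h[y,int(s.mean()),2],end='; ')
print()
for y in (188,192,196,200): s=xs[ys==y]; print(y,onz(w,(s.min(),y),66),onz(w,(s.max()+1,y),66))
```

```text
181 246 270 74; 183 245 271 73; 185 245 271 72; 187 244 272 74; 189 244 272 73; 191 243 272 77; 193 243 273 136; 195 243 273 136; 197 242 274 136; 199 242 274 132; 201 242 274 110; 203 244 273 102; 205 245 272 110; 207 245 271 111; 209 245 270 112; 211 245 270 112; 213 245 270 111; 215 245 270 112; 217 245 270 110; 219 245 270 111; 221 245 270 110; 223 245 270 111; 225 245 270 111; 227 245 270 110; 229 245 270 110; 231 245 270 112; 233 245 270 111; 235 245 270 109; 237 245 270 113; 239 245 269 110; 241 245 269 109; 243 245 269 110; 245 245 269 112; 
188 [ 483.3 -219.8   66. ] [ 481.9 -192.9   66. ]
192 [ 487.2 -220.6   66. ] [ 485.7 -191.7   66. ]
196 [ 491.2 -221.4   66. ] [ 489.6 -191.5   66. ]
200 [ 495.1 -221.2   66. ] [ 493.4 -190.3   66. ]
```

```bash
python3 -m creep '[{"hand":0.6,"tx":0.001,"ty":0.001,"tz":0.05,"spin":0},{"hand":0.6,"tx":0,"ty":0,"tz":0.05,"spin":0},{"hand":0.6,"tx":0,"ty":0,"tz":0.016,"spin":0},{"hand":0,"tx":0,"ty":0,"tz":0,"spin":0},{"hand":0,"tx":0,"ty":0,"tz":0,"spin":0}]'
python3 -m creep '[{"hand":0,"tx":0,"ty":0,"tz":0,"spin":0},{"hand":0,"tx":0,"ty":0,"tz":0,"spin":0},{"hand":0,"tx":0,"ty":0,"tz":0,"spin":0},{"hand":0,"tx":0,"ty":0,"tz":0,"spin":0}]'
```

```text
time: 7.38
tool_pos: [491.8, -206.5, 47.3]
tcp_rot: [-3.14, 0.003, -3.089]
contact_force: [-0.3, 0.2, 0.1]
grip_width: 39.5
finger_force: 0.0
time: 7.88
tool_pos: [491.6, -206.2, 47.3]
tcp_rot: [-3.14, 0.003, -3.089]
contact_force: [-1.9, -0.5, 6.1]
grip_width: 29.7
finger_force: 30.0
```

```bash
python3 -m creep '[{"hand":0,"tx":0,"ty":0,"tz":-0.03,"spin":0},{"hand":0,"tx":0,"ty":0,"tz":-0.05,"spin":0},{"hand":0,"tx":0,"ty":0,"tz":-0.06,"spin":0},{"hand":0,"tx":0,"ty":0.045,"tz":-0.04,"spin":0},{"hand":0,"tx":0,"ty":0.045,"tz":-0.04,"spin":0}]'
python3 -m creep '[{"hand":0,"tx":0.005,"ty":0.058,"tz":-0.016,"spin":0},{"hand":0,"tx":0.005,"ty":0.058,"tz":-0.016,"spin":0},{"hand":0,"tx":0.005,"ty":0.058,"tz":-0.016,"spin":0},{"hand":0,"tx":0.005,"ty":0.058,"tz":-0.016,"spin":0},{"hand":0,"tx":0.005,"ty":0.058,"tz":-0.016,"spin":0}]'
python3 -m creep '[{"hand":0,"tx":0,"ty":0,"tz":0,"spin":0},{"hand":0,"tx":0,"ty":0,"tz":0,"spin":0}]'
python3 - <<'E'
from h import *
w=cap('wrist','w4');a=cap('scene','s4');b=cap('side','d4')
print(get_obs()['tool_pos'],proj(w,(590,237,52)))
E
```

```text
time: 8.5
tool_pos: [485.2, -114.8, 267.4]
tcp_rot: [3.142, 0.001, -3.09]
contact_force: [1.0, 0.6, -1.1]
grip_width: 29.8
finger_force: 30.0
time: 9.12
tool_pos: [444.5, 174.3, 346.6]
tcp_rot: [3.141, 0.0, -3.089]
contact_force: [0.5, 0.2, -2.1]
grip_width: 29.8
finger_force: 30.0
time: 9.38
tool_pos: [445.1, 172.4, 345.5]
tcp_rot: [-3.141, -0.0, -3.088]
contact_force: [0.6, -0.3, -2.9]
grip_width: 29.7
finger_force: 30.0
[445.56070722 171.28817924 345.32448947] [288.97069477 246.30312401]
```

View pics/w4.png

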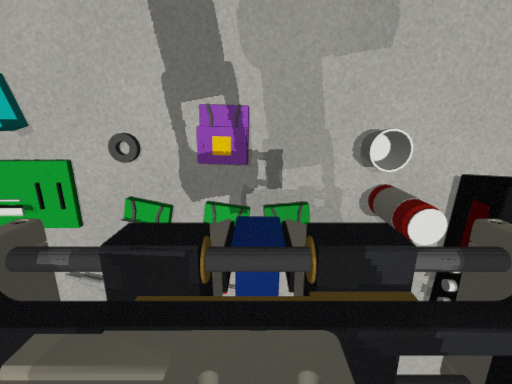

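The wrist view shows the aprons at (147,210), (227,210) and (287,212), with the plates hidden by the gripper. I'll move 90 mm forward for a clear view.

```bash
python3 -m creep '[{"hand":0,"tx":-0.045,"ty":0.005,"tz":0,"spin":0},{"hand":0,"tx":-0.045,"ty":0.005,"tz":0,"spin":0},{"hand":0,"tx":0,"ty":0,"tz":0,"spin":0},{"hand":0,"tx":0,"ty":0,"tz":0,"spin":0}]'
python3 - <<'E'
from h import *
w=cap('wrist','w5')
p=proj(w,(590,237,52)); print(get_obs()['tool_pos'],p)
x,y=int(p[0]),int(p[1])
for q in blobs(w['color'],(15,120,120),(32,255,255),8)[0]: print(q, onz(w,q[0],52))
cv2.imwrite('pics/crop5.png',cv2.resize(w['color'][y-60:y+60,x-75:x+75,::-1],None,fx=5,fy=5,interpolation=cv2.INTER_CUBIC)); print(x-75,y-60)
E
```

```text
time: 10.02
tool_pos: [534.6, 186.2, 345.1]
tcp_rot: [-3.141, -0.002, -3.09]
contact_force: [-0.8, 0.2, -0.7]
grip_width: 30.1
finger_force: 30.0
[534.33678721 186.42142241 345.62951804] [285.41431    198.32444104]
(array([213.,  86.]), [204, 76, 19, 21, 398]) [417.12832721 112.21933132  52.        ]
(array([128.4, 192.1]), [120, 183, 18, 19, 285]) [592.74701029 -29.46278843  52.        ]
(array([214.7, 196.2]), [206, 187, 19, 19, 290]) [592.44278015 116.54511018  52.        ]
(array([286.6, 197.4]), [278, 189, 18, 18, 299]) [588.25927976 238.88845501  52.        ]
(array([201.6, 267.9]), [201, 260, 2, 19, 30]) [730.55749715  93.89552424  52.        ]
(array([313.8, 272.3]), [313, 265, 2, 14, 17]) [729.08081065 300.49954942  52.        ]
210 138
```

View pics/crop5.png

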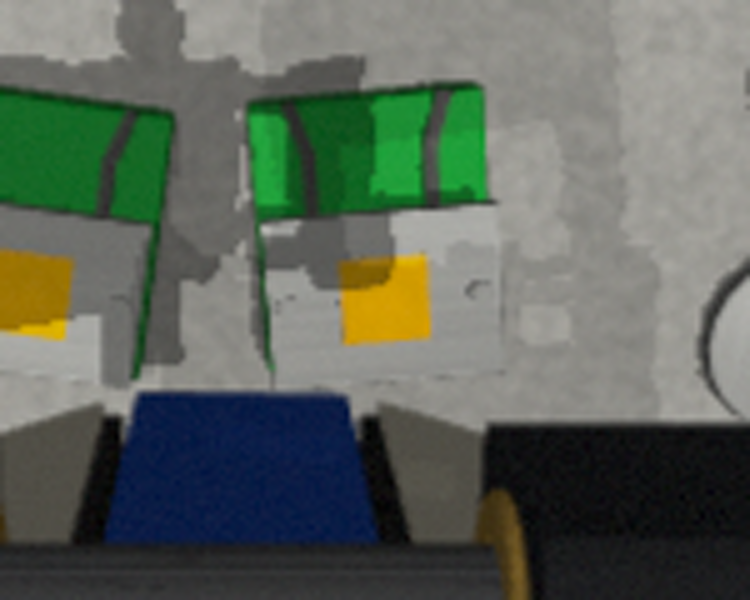

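The crop shows clamp_a with its plate at crop (385,295), the yellow square at full px (286.6,197.4), and the channel rails at crop (305,160) and (435,150). Next is the yaw.

Run:
```python
from h import *
np.set_printoptions(precision=2,suppress=True)
w=load('w5')
f=lambda p,z:onz(w,(210+p[0]/5,138+p[1]/5),z)[:2]
P=[f(p,52) for p in((260,220),(497,202),(503,372),(272,385))]; print('plate',P,np.mean(P,0))
Q=[f(p,20) for p in((247,102),(483,85))]; print('apron',Q,np.mean(Q,0))
# rail inner... rails top z=25: at plate edge & before flare
R=[f(p,25) for p in((311,213),(433,203),(313,160),(432,150))]; print('rails',R)
for a,b in((P[0],P[1]),(P[3],P[2]),(Q[0],Q[1])): d=b-a; print(np.arctan2(-d[0],d[1]),np.hypot(*d))
for a,b in((P[0],P[3]),(P[1],P[2])): d=b-a; print(np.arctan2(d[1],d[0]),np.hypot(*d))
# yellow rect and plate mask-based yaw
m=cv2.inRange(cv2.cvtColor(w['color'],cv2.COLOR_RGB2HSV),(15,120,120),(32,255,255)); m[:,:270]=0;m[:,300:]=0;m[240:]=0
k=max(cv2.findContours(m,0,1)[0],key=cv2.contourArea); r=cv2.minAreaRect(k); B=[onz(w,p,52)[:2] for p in cv2.boxPoints(r)]; print(r,B)
# held spacer: near edge of tab/bar in view
o=get_obs(); print(o['tcp_rot'])
```

```text
plate [array([563.57, 195.52]), array([553.32, 274.31]), array([613.06, 282.53]), array([621.94, 202.97])] [587.97 238.83]
apron [array([528.6 , 189.51]), array([518.37, 271.82])] [523.49 230.67]
rails [array([566.22, 214.28]), array([560.36, 257.3 ]), array([547.13, 213.73]), array([541.42, 255.25])]
0.1293166845140645 79.45404977377957
0.11106241165791578 80.05704044610768
0.12371442750896872 82.94652674448037
0.12682859412657987 58.83712730283607
0.1366676921716933 60.29987630061685
((286.5, 197.5), (17.0, 17.0), 90.0) [array([574.28, 223.2 ]), array([572.8 , 251.88]), array([602.86, 254.54]), array([604.36, 225.35])]
[-3.14 -0.   -3.09]
```

clamp_a is at (588.5, 238.2) with yaw ≈ 0.125 rad. I'll go to the pre-insertion pose: tip at clamp x ≈ −36, above the apron.

```bash
python3 -m creep '[{"hand":0,"tx":0,"ty":0,"tz":0.05,"spin":-4.15},{"hand":0,"tx":0.03,"ty":0.0223,"tz":0.04,"spin":0},{"hand":0,"tx":0.03,"ty":0.0223,"tz":0.04,"spin":0},{"hand":0,"tx":0,"ty":0,"tz":0.06,"spin":0},{"hand":0,"tx":0,"ty":0,"tz":0.06,"spin":0}]'
python3 -m creep '[{"hand":0,"tx":0,"ty":0,"tz":0,"spin":0},{"hand":0,"tx":0,"ty":0,"tz":0,"spin":0}]'
python3 - <<'E'
from h import *
np.set_printoptions(precision=1,suppress=True)
w=cap('wrist','w6'); a=cap('scene','s6'); b=cap('side','d6'); o=get_obs(); T=o['tool_pos'];print(T,o['tcp_rot'])
yaw=.125; X=np.array([np.cos(yaw),np.sin(yaw),0]);Y=np.array([-X[1],X[0],0])
tip=T+84*X; 
for c in(a,b): print(proj(c,tip),[q for q in blobs(c['color'],(108,140,40),(125,255,255),20)[0] if np.hypot(*(q[0]-proj(c,tip)))<80])
E
```

```text
time: 10.7
tool_pos: [469.2, 224.2, 95.8]
tcp_rot: [3.141, 0.003, -3.016]
contact_force: [1.1, -0.3, -2.2]
grip_width: 29.8
finger_force: 30.0
time: 10.95
tool_pos: [471.0, 224.3, 98.2]
tcp_rot: [3.141, 0.004, -3.017]
contact_force: [0.8, -0.2, -1.4]
grip_width: 29.9
finger_force: 30.0
[471.4 224.4  98.5] [ 3.1  0.  -3. ]
[294.3 156.7] [(array([279.8, 160.2]), [265, 144, 31, 25, 270])]
[204.5 147.7] [(array([270., 121.]), [244, 99, 55, 48, 1203]), (array([190.5, 161.8]), [180, 154, 29, 16, 110])]
```

```bash
python3 -m creep '[{"hand":0,"tx":0,"ty":-0.0007,"tz":0.03,"spin":0},{"hand":0,"tx":0,"ty":0,"tz":0.0125,"spin":0},{"hand":0,"tx":0,"ty":0,"tz":0,"spin":0},{"hand":0,"tx":0,"ty":0,"tz":0,"spin":0}]'
python3 - <<'E'
from h import *
np.set_printoptions(precision=1,suppress=True)
a=cap('scene','s7'); b=cap('side','d7'); o=get_obs(); T=o['tool_pos'];print(T,o['contact_force'])
for c in(a,b): cv2.imwrite('pics/x.png',c['color'][:,:,::-1])
p,q=(np.array([295,180]),np.array([205,160]))
cv2.imwrite('pics/crop6.png',np.hstack([cv2.resize(c['color'][r[1]-40:r[1]+40,r[0]-50:r[0]+50,::-1],(400,320),interpolation=cv2.INTER_CUBIC) for c,r in((a,p),(b,q))]))
E
```

```text
time: 11.6
tool_pos: [470.4, 223.6, 54.1]
tcp_rot: [3.141, 0.001, -3.016]
contact_force: [0.3, -0.3, -1.8]
grip_width: 30.0
finger_force: 30.0
[470.3 223.5  54. ] [ 0.1 -0.5 -2.4]
```

View pics/crop6.png

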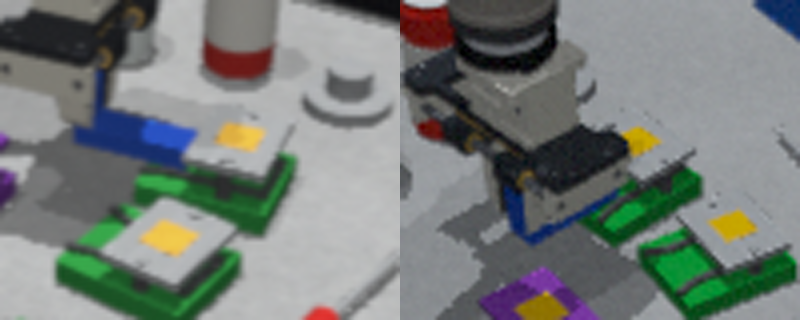

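The bar sits over the apron, aimed into the far clamp's mouth, with its tip at the plate's front edge and the bar below plate height. Sliding in now.

```bash
python3 -m creep '[{"hand":0,"tx":-0.012,"ty":0,"tz":-0.0007,"spin":0},{"hand":0,"tx":-0.012,"ty":0,"tz":0,"spin":0},{"hand":0,"tx":-0.012,"ty":0,"tz":0,"spin":0},{"hand":0,"tx":-0.012,"ty":0,"tz":0,"spin":0},{"hand":0,"tx":0,"ty":0,"tz":0,"spin":0}]'
```

```text
time: 12.32
tool_pos: [518.5, 229.4, 53.8]
tcp_rot: [3.141, 0.001, -3.017]
contact_force: [-0.6, -0.1, -1.8]
grip_width: 29.7
finger_force: 30.0
```

```bash
python3 -m creep '[{"hand":0,"tx":-0.004,"ty":0,"tz":0,"spin":0},{"hand":0,"tx":-0.004,"ty":0,"tz":0,"spin":0},{"hand":0,"tx":-0.002,"ty":0,"tz":0,"spin":0},{"hand":0,"tx":0,"ty":0,"tz":0,"spin":0}]'
python3 -m creep '[{"hand":0,"tx":-0.002,"ty":0,"tz":0,"spin":0},{"hand":0,"tx":0,"ty":0,"tz":0,"spin":0}]'
```

```text
time: 12.82
tool_pos: [527.4, 230.6, 54.0]
tcp_rot: [3.142, 0.0, -3.016]
contact_force: [0.1, 0.4, -2.3]
grip_width: 30.0
finger_force: 30.0
time: 13.08
tool_pos: [529.1, 230.8, 53.9]
tcp_rot: [3.142, -0.001, -3.016]
contact_force: [-1.5, -0.0, -0.9]
grip_width: 30.2
finger_force: 30.0
```

```bash
python3 -m creep '[{"hand":0,"tx":-0.001,"ty":0,"tz":0.0005,"spin":0},{"hand":0,"tx":0,"ty":0,"tz":0,"spin":0}]'
python3 -m creep '[{"hand":0,"tx":-0.001,"ty":0,"tz":0.0005,"spin":0},{"hand":0,"tx":0,"ty":0,"tz":0,"spin":0}]'
```

```text
time: 13.32
tool_pos: [529.4, 230.8, 53.3]
tcp_rot: [-3.141, -0.002, -3.016]
contact_force: [-4.6, -0.5, 1.4]
grip_width: 29.8
finger_force: 30.0
time: 13.58
tool_pos: [529.5, 230.8, 53.3]
tcp_rot: [-3.141, -0.004, -3.016]
contact_force: [-9.1, -1.8, 7.9]
grip_width: 29.7
finger_force: 30.0
```

The tip is against the lip (−9 N) with the seat under it. Before choosing the press pose I'll check clearance to the oil can, then release.

```bash
python3 - <<'E'
from h import *
np.set_printoptions(precision=1,suppress=True)
a=load('s0');b=load('d0')
print('can top',two(a,(306.5,119),b,(163.5,117)))
E
python3 -m creep '[{"hand":0.5,"tx":0.001,"ty":0,"tz":-0.0005,"spin":0},{"hand":0.5,"tx":0,"ty":0,"tz":0,"spin":0},{"hand":0.5,"tx":0,"ty":0,"tz":0,"spin":0},{"hand":0.5,"tx":0,"ty":0,"tz":0,"spin":0}]'
```

```text
can top (array([509.8, 407.2, 137. ]), np.float64(2.9419002972277086))
time: 14.08
tool_pos: [530.6, 231.0, 53.4]
tcp_rot: [3.141, 0.0, -3.016]
contact_force: [0.2, -0.0, -0.2]
grip_width: 45.9
finger_force: 0.0
```

```bash
python3 -m creep '[{"hand":0.5,"tx":0,"ty":0,"tz":-0.02,"spin":0},{"hand":0.5,"tx":0,"ty":0,"tz":-0.05,"spin":0},{"hand":0.5,"tx":0,"ty":0,"tz":-0.05,"spin":0},{"hand":0,"tx":0,"ty":0,"tz":0,"spin":0},{"hand":0,"tx":0,"ty":0,"tz":0,"spin":0}]'
python3 - <<'E'
from h import *
np.set_printoptions(precision=1,suppress=True)
a=cap('scene','s8');b=cap('side','d8');w=cap('wrist','w8')
for c in (a,b,w):
  for lo,hi in(((15,120,120),(32,255,255)),((108,140,40),(125,255,255))):
    for q in blobs(c['color'],lo,hi,10)[0]:
      p=onz(c,q[0],52)
      if abs(p[0]-560)<70 and abs(p[1]-235)<50: print(q,p)
cv2.imwrite('pics/crop7.png',np.hstack([cv2.resize(w['color'][:,:,::-1],(400,300))]+[cv2.resize(c['color'][r[1]-37:r[1]+38,r[0]-25:r[0]+25,::-1],(200,300),interpolation=cv2.INTER_CUBIC) for c,r in((a,(290,175)),(b,(205,160)))]))
E
```

```text
time: 14.7
tool_pos: [530.0, 230.8, 173.0]
tcp_rot: [3.142, -0.001, -3.016]
contact_force: [-0.6, -0.9, -0.8]
grip_width: 30.6
finger_force: 0.0
(array([304.5, 173.8]), [299, 171, 12, 7, 53]) [590.4 236.1  52. ]
(array([286.6, 173.6]), [282, 162, 16, 22, 140]) [546.  209.7  52. ]
(array([214.4, 154.6]), [210, 152, 10, 7, 39]) [592.2 237.2  52. ]
(array([203.1, 164.5]), [196, 156, 18, 17, 172]) [534.1 216.1  52. ]
(array([257.5, 239.5]), [244, 233, 28, 14, 392]) [582.3 237.6  52. ]
(array([257.7, 198.3]), [243, 180, 31, 37, 1000]) [536.5 232.   52. ]
```

Run:
```python
from h import *
np.set_printoptions(precision=1,suppress=True)
# predicted pixels for home spacer: tab top centre & free plate yellow
yaw=.125; X=np.array([np.cos(yaw),np.sin(yaw),0]);c0=np.array([588.8,238.,0])
w=load('w8');a=load('s8');b=load('d8')
for c in(w,a,b): print(proj(c,c0-59*X+[0,0,72]),proj(c,c0+[0,0,52]))
h=cv2.cvtColor(w['color'],cv2.COLOR_RGB2HSV)
m=cv2.inRange(h,(108,140,40),(125,255,255)); m[:,:215]=0;m[:,310:]=0
ys,xs=np.nonzero(m)
for y in range(ys.min(),ys.max()+1,3):
    s=xs[ys==y]
    if len(s): print(y,s.min(),s.max(),h[y,int(s.mean()),2],end='; ')
```

```text
[257.1 197.8] [257.1 245. ]
[285.5 162.9] [304.3 173.3]
[199.3 157.8] [213.4 154.9]
180 257 257 66; 183 246 271 70; 186 245 271 69; 189 244 272 70; 192 243 273 109; 195 243 273 112; 198 243 272 113; 201 243 272 113; 204 245 270 112; 207 245 270 114; 210 245 270 113; 213 245 270 115; 216 245 270 100;
```

The tab-top centre is at wrist row 197.5 against 197.8 predicted, so the spacer is home. I'll move over the plate with the fingers shut.

```bash
python3 -m creep '[{"hand":0,"tx":-0.03,"ty":0,"tz":0,"spin":0},{"hand":0,"tx":-0.0295,"ty":0,"tz":0,"spin":0},{"hand":0,"tx":0,"ty":0,"tz":0.05,"spin":0},{"hand":0,"tx":0,"ty":0,"tz":0.045,"spin":0},{"hand":0,"tx":0,"ty":0,"tz":0,"spin":0}]'
python3 -m creep '[{"hand":0,"tx":0,"ty":0,"tz":0.008,"spin":0},{"hand":0,"tx":0,"ty":0,"tz":0.004,"spin":0},{"hand":0,"tx":0,"ty":0,"tz":0,"spin":0},{"hand":0,"tx":0,"ty":0,"tz":0,"spin":0}]'
```

```text
time: 15.48
tool_pos: [586.4, 237.5, 73.7]
tcp_rot: [-3.14, -0.01, -3.016]
contact_force: [0.4, 0.1, 0.4]
grip_width: 0.1
finger_force: 0.0
time: 15.98
tool_pos: [589.8, 238.5, 67.4]
tcp_rot: [3.141, 0.002, -3.016]
contact_force: [0.1, -0.2, -0.4]
grip_width: 0.5
finger_force: 0.0
```

```bash
python3 -m creep '[{"hand":0,"tx":0,"ty":0,"tz":0.003,"spin":0},{"hand":0,"tx":0,"ty":0,"tz":0.003,"spin":0},{"hand":0,"tx":0,"ty":0,"tz":0.002,"spin":0},{"hand":0,"tx":0,"ty":0,"tz":0,"spin":0},{"hand":0,"tx":0,"ty":0,"tz":0,"spin":0}]'
python3 -m creep '[{"hand":0,"tx":0,"ty":0,"tz":0.001,"spin":0},{"hand":0,"tx":0,"ty":0,"tz":0.001,"spin":0},{"hand":0,"tx":0,"ty":0,"tz":0,"spin":0},{"hand":0,"tx":0,"ty":0,"tz":0,"spin":0}]'
```

```text
time: 16.6
tool_pos: [590.0, 238.6, 60.2]
tcp_rot: [3.141, 0.002, -3.016]
contact_force: [-2.7, -0.4, 12.3]
grip_width: 0.5
finger_force: 6.3
time: 17.1
tool_pos: [590.0, 238.6, 60.1]
tcp_rot: [3.141, 0.003, -3.016]
contact_force: [-7.1, -2.1, 24.3]
grip_width: 0.4
finger_force: 12.1
```

The plate is flush: TCP z 60.1 (expected 60) at 24 N. I'll hand in while pressing.

```bash
python3 -m creep '[{"hand":0,"tx":0,"ty":0,"tz":0,"spin":0},{"hand":0,"tx":0,"ty":0,"tz":0,"spin":0}]' && python3 -c "
from plant import close_job
print(close_job())"
```

```text
time: 17.35
tool_pos: [590.0, 238.6, 60.1]
tcp_rot: [3.141, 0.003, -3.016]
contact_force: [-7.5, -2.3, 24.7]
grip_width: 0.1
finger_force: 12.1
the job is handed in; nothing more can be done
None
```

I handed the job in at about 17 s: the keeper is parked at the red clip, the spacer is home against clamp_a's back lip, and the closed fingers are holding plate_a flush at about 25 N; the hand-in gave no verdict.

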